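# Line up a candle holder set for its catalogue photo

## Robot

A 6-joint arm with a two-finger parallel gripper is mounted at the origin on the work surface. World frame = base frame: x ahead of the robot, y to its left, z up, the work surface at z = 0. Lengths are in m, angles in rad, forces in N, time in s.
With the tool pointing down it reaches from about 0.275 to 0.725 m from the base axis. Payload 15.9 kg.
Tool frame: the origin (TCP) lies midway between the tips of the shut fingers; the grasp point (between the pads) lies 19 mm behind it; z points along the fingers, x is the direction in which the jaws open and shut, and the axes are right-handed (so a half turn about z gives the same grasp; the last joint's range is limited). The gripper opens to 85 mm and grips with 20 to 120 N. Pads are 22 mm wide; open, the fingers measure 114 mm over their backs; the gripper's body (76 mm by 85 mm) begins 54 mm behind the grasp point. The pads swing forward as they close: fully open they stand 13 mm farther back than shut.
Start: joints at [1.231, 0.213, -0.034, 1.323, 0, 1.571], TCP at [0.167, 0.471, 0.231] pointing down, gripper open.
Joint ranges: [-2.98, 2.98], [-0.74, 1.72], [-1.14, 1.35], [-2.1, 2.04], [-1.57, 1.44], [-3.14, 3.14]. Speed limits (rad/s): [1.89, 1.89, 2.39, 2.57, 3.14, 3.14].

## Interface

Orientations are given as a rotation vector (axis times angle).
In Python, from workcell import manip, eyes, ticket gives the robot as it stands.
- The arm moves only by the tool arm_command, never from a script. Its argument "plan" is text: rows parted by semicolons, each of 7 numbers parted by spaces: the shift along the tool's x, y, z in cm, then the turn, a rotation vector about the tool's x, y, z in degrees, then the closure in counts, from 0 (fully open) to 255 (shut). In form: dx dy dz wx wy wz hand; .... A call has 1 to 12 rows; each row is the pose to reach, as a shift and turn from the pose commanded when the call began, along the tool's axes at that moment; what a row does not reach only later rows make up. A row lasts 1/10 s, in which the tool goes at most 50 mm and 8.59 degrees, less where a joint would pass 70% of its speed; a pose out of reach is approached as far as the arm can. A call with a gripper value outside its range is refused whole. The fingers move at their own pace and stop on an object; "squeeze" is the grip in N (left out, the last holds). Time passes only in rows, so rows that repeat a pose let the fingers close. It gives the time, the measured TCP pose, the force and the opening at its end, in the units of the state.
- manip.state(): the state, without advancing time (a new reading comes with each control period).
- eyes.camera(name): name is "side" or "top" or "wrist"; returns the picture (420x560x3 uint8, red, green, blue); there is no depth.
- eyes.get_calibration(name): a dict with "fx", "fy", "cx", "cy" (pixels), "world_from_camera" (4x4, takes a point from camera to world coordinates); the wrist camera has in their place "mount" (4x4, takes a point from camera to tool coordinates, whose origin is the TCP and whose axes are the tool frame's). Camera axes: x right, y up, looking along -z (the intrinsics and any distortion apply to the point x, -y, -z); pixel columns grow to the right and rows downward; lengths in m; the calibration is good to about 2 mm. A picture is of the moment at which its call begins: read the wrist's pose just before it. get_calibration takes no time and is no camera call.
- ticket.hand_in(): hands the job in, once; it reports no verdict.
The state is a dict: "time": time; "joint_pos": joint angles; "qvel": joint speeds; "joint_efforts": joint torques, N m; "tcp_pos": TCP position; "tool_rot": TCP orientation; "contact_force": force on the tool from outside, world axes, zero at the start; "wrist_torque": the same for the moment, N m; "finger_gap": opening from 0.0 (shut) to 1.0 (fully open).
Only numpy, scipy, OpenCV 4.12 (cv2) and the standard library are available. Lean on these libraries where they do the work, as an engineer would, in place of code of your own. Each camera call takes 0.05 s, during which the arm holds its last target.

## Task

Get the set of four wooden candle holders ready for its catalogue photo: stand them on the four cork pads of the grey board, one centred on each pad, in order of height with the shortest nearest the lamp and the tallest farthest from it, so that none shades the next. Keep them upright and set them down without dropping them.

Things in the scene. Friction and masses are not known exactly. Their poses are not given: they have to be found in the camera images.
- holder_a_center (a point): the shortest of four turned-wood candle holders: 70 mm tall, standing on a round foot 46 mm in diameter and 9 mm thick; a thin neck, and at the top a straight round barrel 36 mm in diameter, its topmost 38 mm, which is the place to grip (a round brass socket is let into its top). The point is on the upright axis half-way up, 35 mm above its underside; z along the axis, upwards. Loose, 0.08 to 0.34 kg. All four are of the same wood and differ only in size.
- holder_b_center (a point): the second shortest of four turned-wood candle holders: 92 mm tall, standing on a round foot 54 mm in diameter and 9 mm thick; a thin neck, and at the top a straight round barrel 36 mm in diameter, its topmost 38 mm, which is the place to grip (a round brass socket is let into its top). The point is on the upright axis half-way up, 46 mm above its underside; z along the axis, upwards. Loose, 0.08 to 0.34 kg. All four are of the same wood and differ only in size.
- holder_c_center (a point): the second tallest of four turned-wood candle holders: 114 mm tall, standing on a round foot 62 mm in diameter and 9 mm thick; a thin neck, and at the top a straight round barrel 36 mm in diameter, its topmost 38 mm, which is the place to grip (a round brass socket is let into its top). The point is on the upright axis half-way up, 57 mm above its underside; z along the axis, upwards. Loose, 0.08 to 0.34 kg. All four are of the same wood and differ only in size.
- holder_d_center (a point): the tallest of four turned-wood candle holders: 136 mm tall, standing on a round foot 70 mm in diameter and 9 mm thick; a thin neck, and at the top a straight round barrel 36 mm in diameter, its topmost 38 mm, which is the place to grip (a round brass socket is let into its top). The point is on the upright axis half-way up, 68 mm above its underside; z along the axis, upwards. Loose, 0.08 to 0.34 kg. All four are of the same wood and differ only in size.
- pad_1: one of four identical round cork pads, 78 mm in diameter and 3 mm thick, fixed on the grey photo board (a fixed slab 130 x 600 mm, 6 mm thick), in one straight row 90 mm apart from centre to centre along the board; the number says nothing about its place in the row. Origin at the centre of the pad's underside, on the board's top: the pad's top is 3 mm above it and 9 mm above the table. y runs along the row.
- pad_2: one of four identical round cork pads, 78 mm in diameter and 3 mm thick, fixed on the grey photo board (a fixed slab 130 x 600 mm, 6 mm thick), in one straight row 90 mm apart from centre to centre along the board; the number says nothing about its place in the row. Origin at the centre of the pad's underside, on the board's top: the pad's top is 3 mm above it and 9 mm above the table. y runs along the row.
- pad_3: one of four identical round cork pads, 78 mm in diameter and 3 mm thick, fixed on the grey photo board (a fixed slab 130 x 600 mm, 6 mm thick), in one straight row 90 mm apart from centre to centre along the board; the number says nothing about its place in the row. Origin at the centre of the pad's underside, on the board's top: the pad's top is 3 mm above it and 9 mm above the table. y runs along the row.
- pad_4: one of four identical round cork pads, 78 mm in diameter and 3 mm thick, fixed on the grey photo board (a fixed slab 130 x 600 mm, 6 mm thick), in one straight row 90 mm apart from centre to centre along the board; the number says nothing about its place in the row. Origin at the centre of the pad's underside, on the board's top: the pad's top is 3 mm above it and 9 mm above the table. y runs along the row.
- lamp: small photo lamp, fixed at one end of the board, in line with the row of pads: black round base 68 mm in diameter, thin steel post and white globe 56 mm in diameter, 152 mm tall in all. Its centre is 105 mm from the centre of the nearest pad. Origin at the centre of its underside; y runs along the row. At the other end, just as far out, a white reflector card 100 mm wide stands upright, 128 mm tall.

How it is judged:
At the end, for the whole second after the job is handed in: All four holders stand upright (within 0.08 rad) at rest on the cork pads, one to a pad, their heights rising pad by pad from the lamp outwards; each within 13 mm of its pad's centre along the row and across it, and its underside within 4 mm of the pad's top (horizontal distance between holder_a_center and lamp between 0.092 and 0.118 m and x of holder_a_center in the frame of lamp between -0.013 and 0.013 m and height (world z) of holder_a_center between 0.04 and 0.048 m and angle between each of holder_a_center, holder_b_center, holder_c_center, holder_d_center's own z axis and vertical below 0.08 rad and linear speed of each of holder_a, holder_b, holder_c, holder_d below 0.02 m/s and angular speed of each of holder_a, holder_b, holder_c, holder_d below 0.2 rad/s and horizontal distance between holder_b_center and lamp between 0.182 and 0.208 m and x of holder_b_center in the frame of lamp between -0.013 and 0.013 m and height (world z) of holder_b_center between 0.051 and 0.059 m and horizontal distance between holder_c_center and lamp between 0.272 and 0.298 m and x of holder_c_center in the frame of lamp between -0.013 and 0.013 m and height (world z) of holder_c_center between 0.062 and 0.07 m and horizontal distance between holder_d_center and lamp between 0.362 and 0.388 m and x of holder_d_center in the frame of lamp between -0.013 and 0.013 m and height (world z) of holder_d_center between 0.073 and 0.081 m); the robot touches nothing.
It fails at once if a candle holder is tipped by more than about 35 degrees (angle between any of holder_a_center, holder_b_center, holder_c_center, holder_d_center's own z axis and vertical above 0.6 rad).
It fails at once if a candle holder is dropped or thrown (faster than 0.7 m/s with no finger on it) ((linear speed of holder_a above 0.7 m/s and contact force between holder_a and the fingers below 0.05 N) or (linear speed of holder_b above 0.7 m/s and contact force between holder_b and the fingers below 0.05 N) or (linear speed of holder_c above 0.7 m/s and contact force between holder_c and the fingers below 0.05 N) or (linear speed of holder_d above 0.7 m/s and contact force between holder_d and the fingers below 0.05 N)).
It also fails if it takes over 115 s, if anything falls off the work surface, if the arm or the gripper's body presses on something with over 40 N, if the wrist force passes 120 N, or if a joint passes its speed limit or range.

## Working session

There is one attempt and no reset: what is moved stays moved. The work goes in short steps, Python scripts to look and compute and a tool call to move; the robot and the scene stay as the last step left them, time stands still between calls to the robot, and variables do not carry over. Pictures are saved under pics/ and viewed, and the job is handed in when it is done.

Besides the shell and the picture viewer there is one more tool, called after "Call:" in YAML: its name, and indented under it one key for each argument. arm_command: Moves the arm, as the interface text tells. Its arguments: {"type":"object","properties":{"plan":{"type":"string"},"squeeze":{"type":"number"}},"required":["plan"]}

```bash
ls; mkdir -p pics; python3 - <<'E'
from workcell import manip, eyes, ticket
import cv2, numpy as np
print(manip.state())
for n in ["top","side","wrist"]:
    print(n, eyes.get_calibration(n))
    cv2.imwrite(f"pics/{n}0.png", eyes.camera(n)[:,:,::-1])
E
```

```text
pics
{'time': 0.0, 'joint_pos': array([ 1.23102642e+00,  2.13382920e-01, -3.50414711e-02,  1.32351016e+00,
       -1.52408346e-05,  1.57080743e+00]), 'qvel': array([ 0.00031246,  0.00064133,  0.001161  ,  0.00027745,  0.001865  ,
       -0.00094682]), 'joint_efforts': array([-3.52224051e-03, -6.86163783e+01,  4.87112653e+01,  1.72669423e-02,
       -3.75645857e-05,  2.00032605e-05]), 'tcp_pos': array([0.16652701, 0.4710955 , 0.23080979]), 'tool_rot': array([ 2.56450195e+00,  1.81348424e+00, -1.44565870e-03]), 'contact_force': array([ 0.4679892 ,  0.16099168, -0.34213227]), 'wrist_torque': array([0.00204139, 0.05900075, 0.02351781]), 'finger_gap': 0.9963998998480121}
top {'fx': 470.0402019271941, 'fy': 470.0402019271941, 'cx': 277.5687235606396, 'cy': 207.7469192295175, 'world_from_camera': array([[-0.00922359,  0.99835093, -0.05665991,  0.49746293],
       [-0.99958879, -0.00766687,  0.02763101,  0.02174508],
       [ 0.02715104,  0.05689147,  0.99801111,  1.0839713 ],
       [ 0.        ,  0.        ,  0.        ,  1.        ]])}
side {'fx': 414.3646967143696, 'fy': 414.364696714369
[... 175 characters left out ...]
065e-01,  4.83287350e-01, -8.65869852e-01,
        -6.80516371e-01],
       [-2.75374597e-04,  8.73175390e-01,  4.87406056e-01,
         4.52939809e-01],
       [ 0.00000000e+00,  0.00000000e+00,  0.00000000e+00,
         1.00000000e+00]])}
wrist {'fx': 304.7572078230857, 'fy': 304.7572078230857, 'cx': 274.78888348254736, 'cy': 211.39999285168034, 'mount': array([[ 9.99999903e-01,  3.63475909e-05,  4.39034944e-04,
        -3.20292738e-04],
       [ 1.73502893e-04, -9.48538344e-01, -3.16662249e-01,
        -8.13561855e-02],
       [ 4.04931569e-04,  3.16662294e-01, -9.48538258e-01,
        -1.42994956e-01],
       [ 0.00000000e+00,  0.00000000e+00,  0.00000000e+00,
         1.00000000e+00]])}
```

View pics/top0.png

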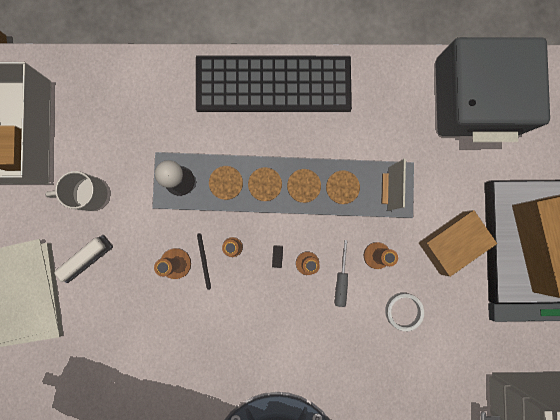

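View pics/side0.png

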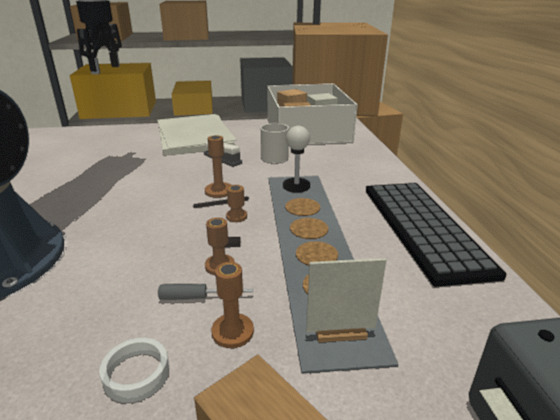

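View pics/wrist0.png

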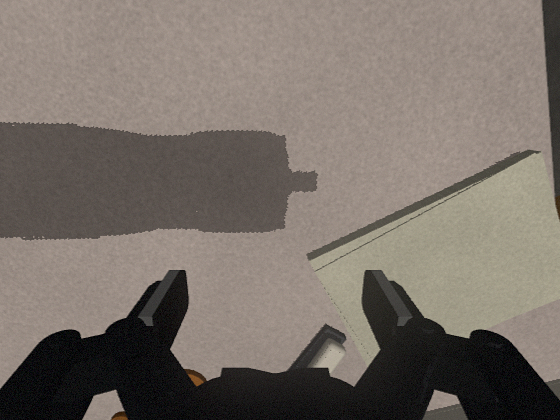

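```bash
python3 - <<'E'
import cv2
a=cv2.imread("pics/top0.png")
cv2.imwrite("pics/c1.png",cv2.resize(a[225:290,140:270],None,fx=6,fy=6,interpolation=cv2.INTER_CUBIC))
cv2.imwrite("pics/c2.png",cv2.resize(a[225:290,280:410],None,fx=6,fy=6,interpolation=cv2.INTER_CUBIC))
cv2.imwrite("pics/c3.png",cv2.resize(a[140:230,145:420],None,fx=2.9,fy=2.9,interpolation=cv2.INTER_CUBIC))
E
```

```text
(no output)
```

View pics/c1.png

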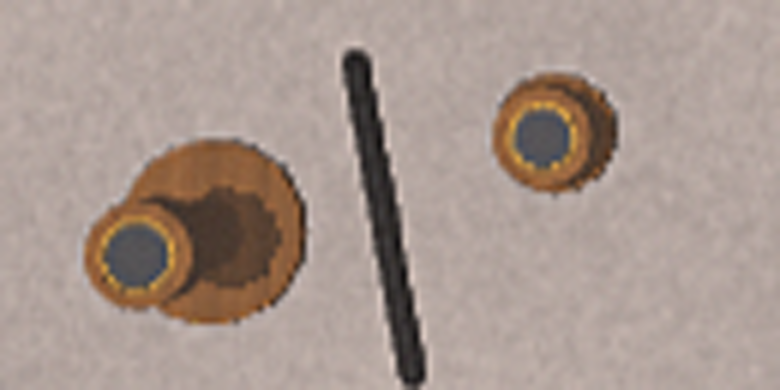

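View pics/c2.png

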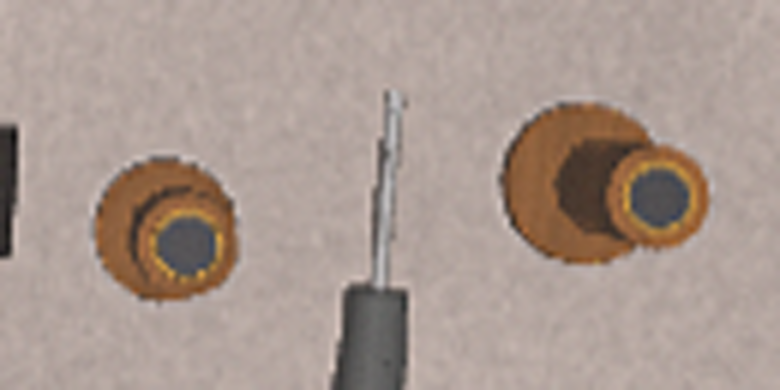

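View pics/c3.png

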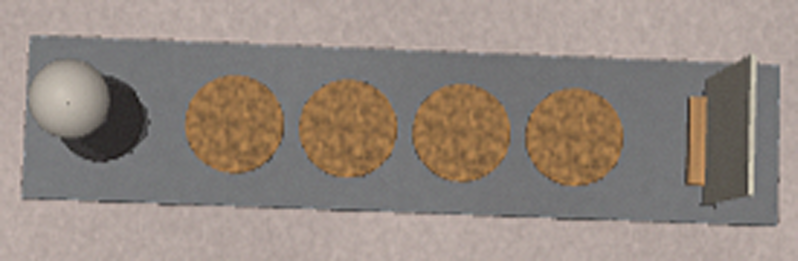

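```bash
cat > h.py <<'E'
import numpy as np
from workcell import manip, eyes
def ray(name,u,v,z):
    c=eyes.get_calibration(name);T=c["world_from_camera"]
    d=T[:3,:3]@np.array([(u-c["cx"])/c["fx"],-(v-c["cy"])/c["fy"],-1]);o=T[:3,3]
    return o+d*(z-o[2])/d[2]
def proj(name,p):
    c=eyes.get_calibration(name);T=np.linalg.inv(c["world_from_camera"])
    q=T[:3,:3]@np.asarray(p,float)+T[:3,3]
    return np.array([c["cx"]+c["fx"]*q[0]/-q[2], c["cy"]-c["fy"]*q[1]/-q[2]])
E
python3 - <<'E'
from h import *
np.set_printoptions(precision=4,suppress=True)
for n,t,f,h in [("A",(230.5,248),(233,247),.07),("B",(311.3,265.8),(307.7,263.2),.092),("C",(389.8,257.8),(376.7,255.5),.114),("D",(162.3,267.8),(175.8,263.5),.136)]:
    a=ray("top",*t,h);b=ray("top",*f,.007);print(n,a,b,(a-b)*1000,np.hypot(*a[:2]), proj("side",[*a[:2],h]),proj("side",[*a[:2],0]))
P=np.array([ray("top",*p,.009) for p in [(225.7,182.8),(265,184.1),(304,185.5),(342.9,187.2)]])
print(P,np.linalg.norm(np.diff(P,axis=0),axis=1))
for p in P: print(proj("side",p))
d=(P[0]-P[3]);d/=np.linalg.norm(d);m=P.mean(0);print(d,[m+d*k*.09 for k in(1.5,.5,-.5,-1.5)],"lamp",m+d*.24)
E
python3 -c "
import cv2
a=cv2.imread('pics/side0.png');cv2.imwrite('pics/s1.png',cv2.resize(a[120:350,150:400],None,fx=2.6,fy=2.6,interpolation=cv2.INTER_CUBIC))"
```

```text
A [0.4693 0.0955 0.07  ] [0.4698 0.0944 0.007 ] [-0.4662  1.1111 63.    ] 0.47893095403860114 [233.8351 187.8771] [235.3754 216.9549]
B [ 0.4309 -0.0756  0.092 ] [ 0.4312 -0.0758  0.007 ] [-0.2946  0.1759 85.    ] 0.43748227916351917 [214.937  222.3293] [218.5191 266.3141]
C [ 0.447  -0.2364  0.114 ] [ 0.4471 -0.2347  0.007 ] [ -0.0138  -1.6821 107.    ] 0.5056975591809176 [226.7609 269.5799] [231.1219 332.127 ]
D [0.4332 0.2264 0.136 ] [0.4338 0.2239 0.007 ] [ -0.6075   2.5177 129.    ] 0.48877526481208805 [213.8112 137.1047] [217.8002 190.8001]
[[ 0.6167  0.1104  0.009 ]
 [ 0.6131  0.0204  0.009 ]
 [ 0.6093 -0.0693  0.009 ]
 [ 0.6048 -0.1592  0.009 ]] [0.0901 0.0898 0.0899]
[301.3915 205.7309]
[307.9328 227.0554]
[315.6517 252.6704]
[324.7298 284.2118]
[0.044 0.999 0.   ] [array([0.6169, 0.1104, 0.009 ]), array([0.6129, 0.0205, 0.009 ]), array([ 0.609 , -0.0694,  0.009 ]), array([ 0.605 , -0.1593,  0.009 ])] lamp [0.6215 0.2153 0.009 ]
```

View pics/s1.png

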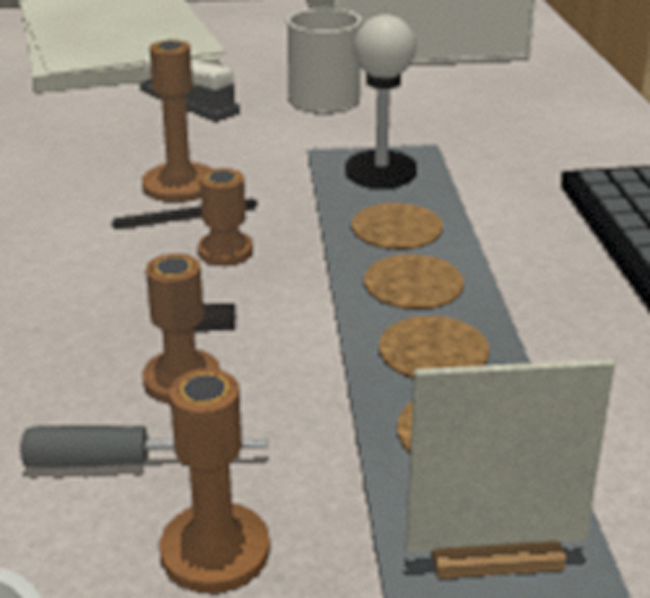

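```bash
cat >> h.py <<'E'
from scipy.spatial.transform import Rotation as R
np.set_printoptions(precision=4,suppress=True)
PICK=dict(A=(.4695,.0950),B=(.4310,-.0757),C=(.4470,-.2356),D=(.4335,.2252))
TOP=dict(A=.07,B=.092,C=.114,D=.136)
PAD=dict(A=(.6169,.1104),B=(.6129,.0205),C=(.6090,-.0694),D=(.6050,-.1593))
def delta(target, rv=(np.pi,0,0)):
    s=manip.state();r=R.from_rotvec(s["tool_rot"])
    t=(r.inv().apply(np.array(target)-s["tcp_pos"]))*100
    w=np.degrees((r.inv()*R.from_rotvec(rv)).as_rotvec())
    print("t",s["time"],"tcp",s["tcp_pos"],"F",s["contact_force"],"gap",s["finger_gap"],"-> cm",t,"deg",w)
E
python3 -c "
from h import *
delta((*PICK['A'],.231))"
```

```text
t 0.15 tcp [0.1666 0.4712 0.2309] F [0.0584 0.9992 0.0021] gap 1.000982108373844 -> cm [-25.3704  41.0998   0.0131] deg [ 0.027   0.0412 70.5308]
```

Call:
arm_command:
  plan: "-6 10 0 0 0 17.6 0; -13 20.5 0 0 0 35 0; -19 31 0 0 0 53 0; -25.4 41.1 0 0 0 70.5 0; -25.4 41.1 0 0 0 70.5 0; -25.4 41.1 0 0 0 70.5 0; -25.4 41.1 0 0 0 70.5 0; -25.4 41.1 0 0 0 70.5 0; -25.4 41.1 0 0 0 70.5 0; -25.4 41.1 0 0 0 70.5 0; -25.4 41.1 0 0 0 70.5 0; -25.4 41.1 0 0 0 70.5 0"
  squeeze: 35

```text
time: 1.35
tcp_pos: [0.4694, 0.0945, 0.2309]
tool_rot: [-3.142, 0.002, 0.001]
contact_force: [-0.2, 1.5, -0.4]
finger_gap: 0.999
```

```bash
python3 - <<'E'
from h import *; import cv2
delta((*PICK['A'],.231))
s=manip.state(); cv2.imwrite("pics/w1.png",eyes.camera("wrist")[:,:,::-1])
c=eyes.get_calibration("wrist");M=np.linalg.inv(c["mount"]);r=R.from_rotvec(s["tool_rot"])
for k in "ABCD":
  for z in (TOP[k],.007):
    q=M[:3,:3]@r.inv().apply(np.array([*PICK[k],z])-s["tcp_pos"])+M[:3,3]
    print(k,z,c["cx"]+c["fx"]*q[0]/-q[2],c["cy"]-c["fy"]*q[1]/-q[2],q[2])
E
```

```text
t 1.35 tcp [0.4694 0.0945 0.2309] F [-0.2289  1.4593 -0.3592] gap 0.999315665101827 -> cm [ 0.0067 -0.0508 -0.0066] deg [-0.0007  0.0522 -0.062 ]
A 0.07 275.065935886319 192.08646543543824 -0.3137653243223752
A 0.007 275.0348185264113 178.9088321147626 -0.3735269749243505
B 0.092 241.40402138589883 342.32281773914224 -0.34694466195897766
B 0.007 247.71519972433077 298.4598173855816 -0.42757546039021416
C 0.114 257.1416500662215 460.33142999152733 -0.37667105695372693
C 0.007 260.90510098701935 385.90872598355145 -0.4781710032142247
D 0.136 222.69095290321198 33.65601356860796 -0.20997472607385675
D 0.007 241.90382524244905 61.66374753695541 -0.3323438201636157
```

View pics/w1.png

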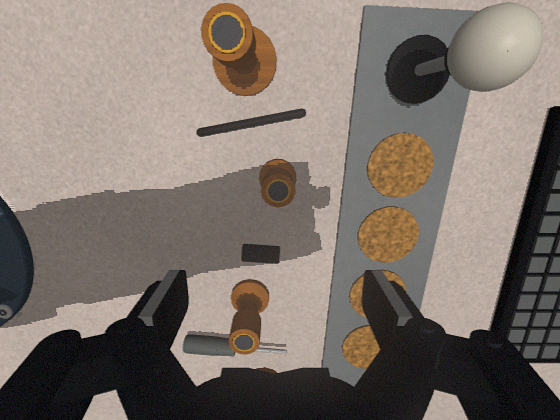

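```bash
cat >> h.py <<'E'
def wray(u,v,z,s=None):
    s=s or manip.state();c=eyes.get_calibration("wrist");M=c["mount"];r=R.from_rotvec(s["tool_rot"])
    d=r.apply(M[:3,:3]@np.array([(u-c["cx"])/c["fx"],-(v-c["cy"])/c["fy"],-1]));o=s["tcp_pos"]+r.apply(M[:3,3])
    return o+d*(z-o[2])/d[2]
E
python3 - <<'E'
from h import *
for k,u,v in [("A",400.5,164.5),("B",388.5,234)]: print(k,(wray(u,v,.009)[:2]-PAD[k])*1000)
for k,u,v in [("A",277.5,190),("B",243.5,342),("D",227,33)]: print(k,(wray(u,v,TOP[k])[:2]-PICK[k])*1000)
delta((.4715,.096,.030))
E
```

```text
A [2.9709 3.3113]
B [3.2162 2.9811]
A [2.1703 2.8437]
B [2.2777 0.9607]
D [2.4539 1.0432]
t 1.4 tcp [0.4691 0.0951 0.2311] F [-0.1172 -0.0272 -0.1547] gap 1.001300579702732 -> cm [ 0.2574 -0.0834 20.1074] deg [-0.0059  0.0424  0.014 ]
```

Call:
arm_command:
  plan: "0.25 -0.1 3 0 0 0 0; 0.25 -0.1 7 0 0 0 0; 0.25 -0.1 11 0 0 0 0; 0.25 -0.1 14 0 0 0 0; 0.25 -0.1 17 0 0 0 0; 0.25 -0.1 19 0 0 0 0; 0.25 -0.1 20.1 0 0 0 0; 0.25 -0.1 20.1 0 0 0 0; 0.25 -0.1 20.1 0 0 0 0; 0.25 -0.1 20.1 0 0 0 60; 0.25 -0.1 20.1 0 0 0 80; 0.25 -0.1 20.1 0 0 0 100"

```text
time: 2.6
tcp_pos: [0.4724, 0.096, 0.0309]
tool_rot: [-3.141, -0.001, -0.002]
contact_force: [0.6, 0.4, 0.0]
finger_gap: 0.61
```

Call:
arm_command:
  plan: "0 0 0 0 0 0 120; 0 0 0 0 0 0 140; 0 0 0 0 0 0 160; 0 0 0 0 0 0 180; 0 0 0 0 0 0 200; 0 0 0 0 0 0 220; 0 0 0 0 0 0 220"

```text
time: 3.3
tcp_pos: [0.4721, 0.0959, 0.0305]
tool_rot: [-3.142, -0.001, -0.0]
contact_force: [-1.1, -0.4, 5.9]
finger_gap: 0.414
```

```bash
python3 - <<'E'
from h import *; import cv2
delta((.619,.1116,.045))
cv2.imwrite("pics/s2.png",cv2.resize(eyes.camera("side")[100:310,150:400,::-1],None,fx=2.6,fy=2.6))
E
```

```text
t 3.3 tcp [0.4721 0.0959 0.0305] F [-1.1124 -0.3745  5.865 ] gap 0.41377477160880205 -> cm [14.6916 -1.5589 -1.4458] deg [-0.0002 -0.0149  0.0291]
```

View pics/s2.png

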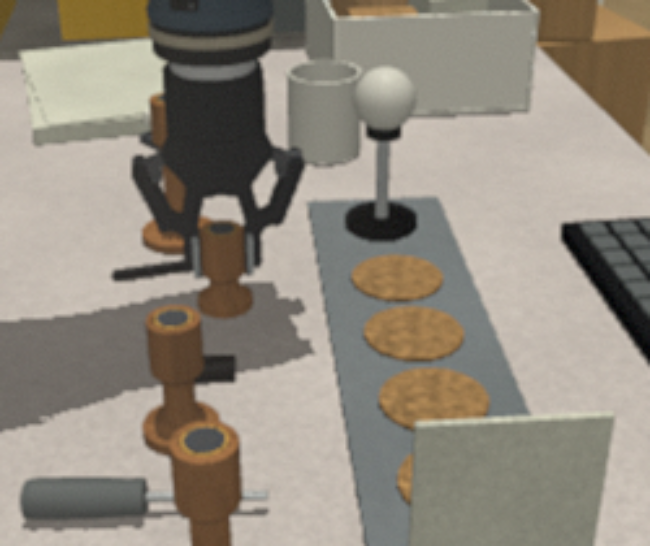

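Call:
arm_command:
  plan: "0 0 -0.5 0 0 0 220; 0 0 -2 0 0 0 220; 1.5 -0.1 -4 0 0 0 220; 4 -0.4 -4 0 0 0 220; 7 -0.7 -4 0 0 0 220; 10 -1 -4 0 0 0 220; 12.5 -1.3 -4 0 0 0 220; 14 -1.5 -4 0 0 0 220; 14.7 -1.55 -4 0 0 0 220; 14.7 -1.55 -4 0 0 0 220; 14.7 -1.55 -2.5 0 0 0 220; 14.7 -1.55 -2 0 0 0 220"

```text
time: 4.55
tcp_pos: [0.6175, 0.1113, 0.0493]
tool_rot: [3.141, 0.001, -0.003]
contact_force: [-0.8, -0.9, -0.9]
finger_gap: 0.414
```

```bash
python3 - <<'E'
from h import *; import cv2
delta((.619,.1116,.0400))
cv2.imwrite("pics/s3.png",cv2.resize(eyes.camera("side")[100:310,150:400,::-1],None,fx=2.6,fy=2.6))
E
```

```text
t 4.55 tcp [0.6175 0.1113 0.0493] F [-0.8415 -0.8777 -0.9321] gap 0.4141449383087322 -> cm [ 0.1487 -0.0297  0.9321] deg [0.0185 0.1048 0.0363]
```

View pics/s3.png

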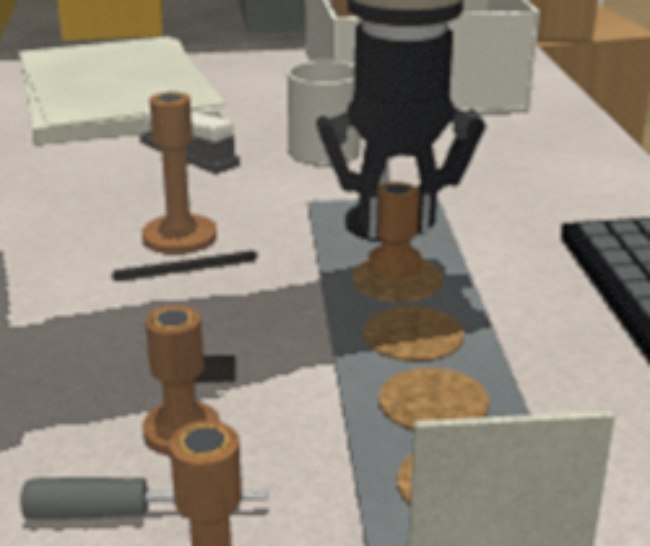

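Call:
arm_command:
  plan: "0.1 0 0.3 0 0 0 220; 0.1 0 0.6 0 0 0 220; 0.1 0 0.8 0 0 0 220; 0.1 0 0.9 0 0 0 220; 0.1 0 1 0 0 0 220; 0.1 0 1 0 0 0 220; 0.1 0 1 0 0 0 220"

```text
time: 5.3
tcp_pos: [0.62, 0.1115, 0.0404]
tool_rot: [-3.142, -0.001, -0.0]
contact_force: [-0.1, -0.1, -1.1]
finger_gap: 0.414
```

Call:
arm_command:
  plan: "-0.05 0 0.05 0 0 0 220; -0.05 0 0.1 0 0 0 220; -0.05 0 0.1 0 0 0 220; -0.05 0 0.1 0 0 0 220"

```text
time: 5.7
tcp_pos: [0.6195, 0.1115, 0.0395]
tool_rot: [-3.142, -0.001, -0.0]
contact_force: [-1.0, -0.3, 3.3]
finger_gap: 0.409
```

Call:
arm_command:
  plan: "0 0 0 0 0 0 140; 0 0 0 0 0 0 100; 0 0 0 0 0 0 50; 0 0 0 0 0 0 0; 0 0 0 0 0 0 0; 0 0 0 0 0 0 0; 0 0 -2 0 0 0 0; 0 0 -5 0 0 0 0; 0 0 -9 0 0 0 0; 0 0 -13 0 0 0 0; 0 0 -13 0 0 0 0"

```text
time: 6.8
tcp_pos: [0.6219, 0.112, 0.175]
tool_rot: [-3.14, -0.001, -0.013]
contact_force: [1.2, -0.3, -0.9]
finger_gap: 0.998
```

```bash
python3 - <<'E'
from h import *; import cv2
delta((.433,-.0745,.170))
s=manip.state()
cv2.imwrite("pics/w4.png",eyes.camera("wrist")[:,:,::-1])
np.save("s4.npy",s,allow_pickle=True)
E
```

```text
t 6.8 tcp [0.6219 0.112  0.175 ] F [ 1.1617 -0.2796 -0.8878] gap 0.9982613979104134 -> cm [-18.9009  18.6376   0.3241] deg [-0.0822 -0.4571  0.0317]
```

View pics/w4.png

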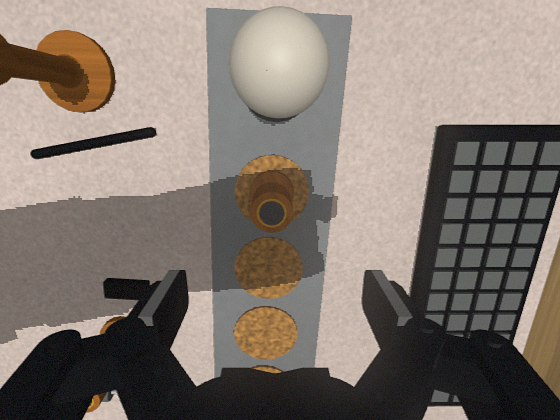

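```bash
python3 - <<'E'
from h import *
s=np.load("s4.npy",allow_pickle=True).item()
print("A top",wray(271.5,212.5,.079,s))
for k,u,v in [("A",273,190),("B",268.5,267.5),("C",265.5,333)]: print(k,wray(u,v,.009,s),PAD[k])
import cv2
cv2.imwrite("pics/c4.png",cv2.resize(cv2.imread("pics/w4.png")[140:360,210:340],None,fx=2.7,fy=2.7,interpolation=cv2.INTER_CUBIC))
E
```

```text
A top [0.6198 0.1124 0.079 ]
A [0.6213 0.1136 0.009 ] (0.6169, 0.1104)
B [0.616  0.0228 0.009 ] (0.6129, 0.0205)
C [ 0.6118 -0.0677  0.009 ] (0.609, -0.0694)
```

View pics/c4.png

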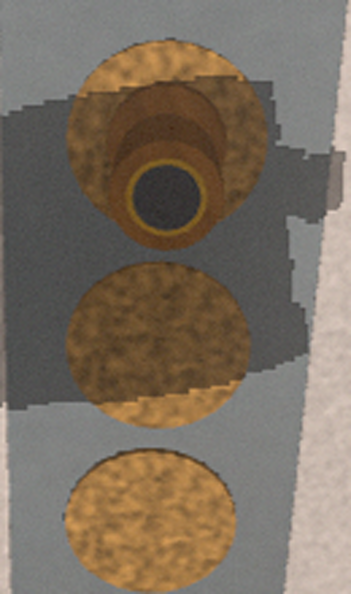

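Call:
arm_command:
  plan: "-3 3 0 0 0 0 0; -6 6 0 0 0 0 0; -9.5 9.5 0 0 0 0 0; -13 13 0 0 0 0 0; -16.5 16.5 0 0 0 0 0; -18.8 18.65 0 0 0 0 0; -18.8 18.65 0 0 0 0 0; -18.8 18.65 0 0 0 0 0; -18.8 18.65 0 0 0 0 0"

```text
time: 7.75
tcp_pos: [0.432, -0.0746, 0.1689]
tool_rot: [-3.141, -0.002, 0.001]
contact_force: [0.5, 0.1, 1.0]
finger_gap: 1.001
```

```bash
python3 - <<'E'
from h import *
delta((.4333,-.0747,.052))
E
```

```text
t 7.75 tcp [ 0.432  -0.0746  0.1689] F [0.5239 0.1168 0.9689] gap 1.0011120252526784 -> cm [ 0.1371  0.0082 11.6881] deg [-0.0129  0.0202  0.0568]
```

Call:
arm_command:
  plan: "0.1 0 3 0 0 0 0; 0.1 0 6 0 0 0 0; 0.1 0 9 0 0 0 0; 0.1 0 11 0 0 0 0; 0.1 0 11.7 0 0 0 0; 0.1 0 11.7 0 0 0 0; 0.1 0 11.7 0 0 0 60; 0.1 0 11.7 0 0 0 80; 0.1 0 11.7 0 0 0 100; 0.1 0 11.7 0 0 0 120; 0.1 0 11.7 0 0 0 140; 0.1 0 11.7 0 0 0 150"

```text
time: 8.95
tcp_pos: [0.4328, -0.0752, 0.0525]
tool_rot: [3.142, 0.001, 0.001]
contact_force: [0.7, -0.0, 2.5]
finger_gap: 0.416
```

Call:
arm_command:
  plan: "0 0 0 0 0 0 170; 0 0 0 0 0 0 190; 0 0 0 0 0 0 220; 0 0 0 0 0 0 220"

```text
time: 9.35
tcp_pos: [0.4329, -0.0751, 0.0526]
tool_rot: [3.142, 0.001, 0.001]
contact_force: [0.5, 0.6, 5.8]
finger_gap: 0.412
```

```bash
python3 - <<'E'
from h import *; import cv2
delta((.6158,.0225,.052))
cv2.imwrite("pics/s5.png",cv2.resize(eyes.camera("side")[100:310,150:400,::-1],None,fx=2.6,fy=2.6))
E
```

```text
t 9.35 tcp [ 0.4329 -0.0751  0.0526] F [0.5146 0.6343 5.7723] gap 0.4122043029619021 -> cm [18.2992 -9.7525  0.069 ] deg [ 0.0041 -0.0354  0.0291]
```

View pics/s5.png

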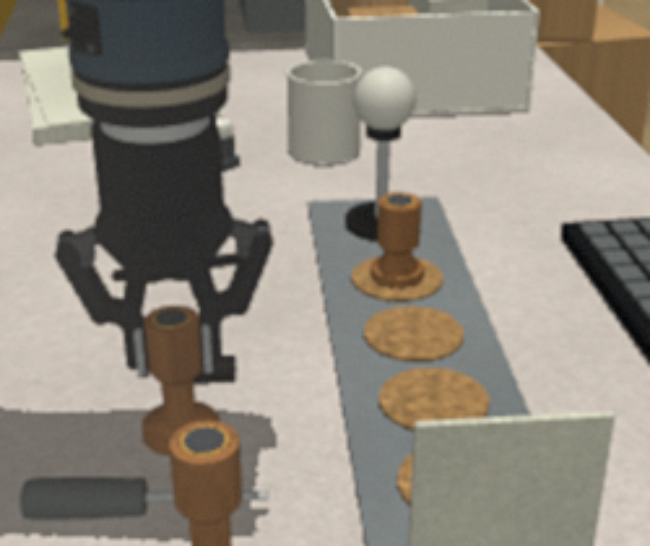

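Call:
arm_command:
  plan: "0 0 -0.5 0 0 0 220; 0 0 -2 0 0 0 220; 1.5 -0.8 -4 0 0 0 220; 4.5 -2.4 -4 0 0 0 220; 8 -4.2 -4 0 0 0 220; 11.5 -6 -4 0 0 0 220; 14.5 -7.8 -4 0 0 0 220; 17 -9.1 -4 0 0 0 220; 18.2 -9.75 -4 0 0 0 220; 18.3 -9.75 -4 0 0 0 220; 18.3 -9.75 -2.5 0 0 0 220; 18.3 -9.75 -1.5 0 0 0 220"

```text
time: 10.6
tcp_pos: [0.6146, 0.0221, 0.0666]
tool_rot: [3.141, 0.001, -0.002]
contact_force: [-1.0, 0.1, -3.3]
finger_gap: 0.415
```

Call:
arm_command:
  plan: "0 0 0.2 0 0 0 220; 0 0 0.4 0 0 0 220; 0 0 0.5 0 0 0 220; 0 0 0.5 0 0 0 220; 0 0 0.5 0 0 0 220"

```text
time: 11.1
tcp_pos: [0.6157, 0.0225, 0.0627]
tool_rot: [-3.142, -0.001, -0.001]
contact_force: [-0.1, -0.7, -1.4]
finger_gap: 0.415
```

```bash
python3 - <<'E'
from h import *; import cv2
delta((.6158,.0225,.0612))
E
```

```text
t 11.1 tcp [0.6157 0.0225 0.0627] F [-0.0908 -0.7471 -1.4026] gap 0.41506368895244244 -> cm [0.0111 0.0005 0.1481] deg [-0.0019 -0.0284  0.0314]
```

Call:
arm_command:
  plan: "0 0 0.05 0 0 0 220; 0 0 0.1 0 0 0 220; 0 0 0.12 0 0 0 220; 0 0 0.12 0 0 0 220"

```text
time: 11.5
tcp_pos: [0.6158, 0.0225, 0.0616]
tool_rot: [-3.142, -0.001, -0.001]
contact_force: [-0.8, -0.0, 4.0]
finger_gap: 0.414
```

Call:
arm_command:
  plan: "0 0 0 0 0 0 140; 0 0 0 0 0 0 100; 0 0 0 0 0 0 50; 0 0 0 0 0 0 0; 0 0 0 0 0 0 0; 0 0 0 0 0 0 0; 0 0 -2 0 0 0 0; 0 0 -5 0 0 0 0; 0 0 -9 0 0 0 0; 0 0 -12.5 0 0 0 0; 0 0 -12.5 0 0 0 0; 0 0 -12.5 0 0 0 0"

```text
time: 12.7
tcp_pos: [0.616, 0.0225, 0.1866]
tool_rot: [-3.142, -0.001, -0.002]
contact_force: [0.9, 0.5, -0.7]
finger_gap: 0.998
```

```bash
python3 - <<'E'
from h import *; import cv2
delta((.4492,-.2350,.185))
s=manip.state()
cv2.imwrite("pics/w6.png",eyes.camera("wrist")[:,:,::-1])
np.save("s6.npy",s,allow_pickle=True)
E
```

```text
t 12.7 tcp [0.616  0.0225 0.1866] F [ 0.8836  0.5327 -0.7145] gap 0.9982581580910251 -> cm [-16.6901  25.7453   0.1328] deg [-0.0024 -0.0827  0.0306]
```

View pics/w6.png

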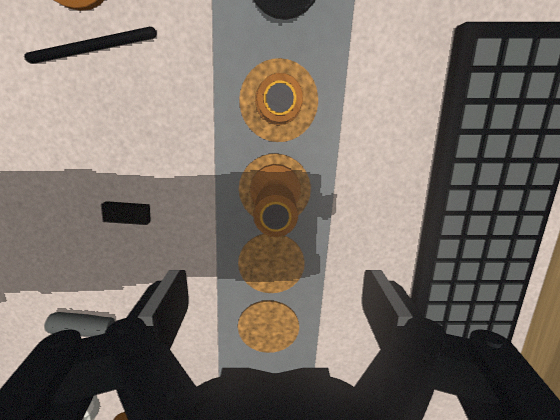

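Call:
arm_command:
  plan: "-2 3 0 0 0 0 0; -4 6.5 0 0 0 0 0; -7 10.5 0 0 0 0 0; -9.5 14.5 0 0 0 0 0; -12 18.5 0 0 0 0 0; -14.5 22.5 0 0 0 0 0; -16.7 25.75 0 0 0 0 0; -16.7 25.75 0 0 0 0 0; -16.7 25.75 0 0 0 0 0; -16.7 25.75 0 0 0 0 0"

```text
time: 13.75
tcp_pos: [0.4487, -0.2343, 0.1854]
tool_rot: [-3.141, -0.002, 0.002]
contact_force: [0.2, -0.2, -1.6]
finger_gap: 0.998
```

```bash
python3 - <<'E'
from h import *; import cv2
delta((.4492,-.2350,.074))
s=manip.state()
cv2.imwrite("pics/w7.png",eyes.camera("wrist")[:,:,::-1])
np.save("s7.npy",s,allow_pickle=True)
E
```

```text
t 13.75 tcp [ 0.4487 -0.2343  0.1854] F [ 0.2393 -0.2259 -1.6247] gap 0.9979190222518023 -> cm [ 0.0592  0.0767 11.1368] deg [-0.0445  0.0584  0.0638]
```

View pics/w7.png

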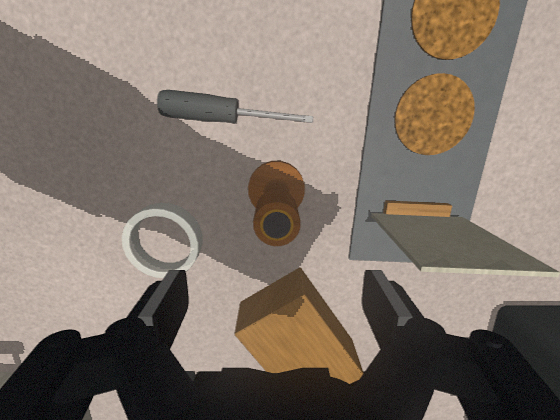

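```bash
python3 - <<'E'
from h import *
s=np.load("s7.npy",allow_pickle=True).item()
print(wray(276,225,.114,s),wray(435,113,.009,s),wray(454,11,.009,s))
E
```

```text
[ 0.4494 -0.2356  0.114 ] [ 0.6082 -0.1562  0.009 ] [ 0.6107 -0.0682  0.009 ]
```

Call:
arm_command:
  plan: "0.05 0.05 3 0 0 0 0; 0.05 0.05 6 0 0 0 0; 0.05 0.05 8.5 0 0 0 0; 0.05 0.05 10.3 0 0 0 0; 0.05 0.05 11.1 0 0 0 0; 0.05 0.05 11.1 0 0 0 0; 0.05 0.05 11.1 0 0 0 60; 0.05 0.05 11.1 0 0 0 80; 0.05 0.05 11.1 0 0 0 100; 0.05 0.05 11.1 0 0 0 120; 0.05 0.05 11.1 0 0 0 140; 0.05 0.05 11.1 0 0 0 150"

```text
time: 15.0
tcp_pos: [0.4494, -0.2357, 0.0754]
tool_rot: [3.141, 0.001, 0.001]
contact_force: [0.4, 0.1, 2.2]
finger_gap: 0.417
```

Call:
arm_command:
  plan: "0 0 0 0 0 0 170; 0 0 0 0 0 0 190; 0 0 0 0 0 0 220; 0 0 0 0 0 0 220"

```text
time: 15.4
tcp_pos: [0.4495, -0.2357, 0.0754]
tool_rot: [3.141, 0.001, 0.001]
contact_force: [1.1, 0.5, 5.7]
finger_gap: 0.416
```

```bash
python3 - <<'E'
from h import *; import cv2
delta((.612,-.0675,.074))
cv2.imwrite("pics/s8.png",cv2.resize(eyes.camera("side")[150:380,150:400,::-1],None,fx=2.6,fy=2.6))
E
```

```text
t 15.4 tcp [ 0.4495 -0.2357  0.0754] F [1.0888 0.5411 5.6991] gap 0.4161175332003133 -> cm [ 16.2616 -16.8142   0.1501] deg [ 0.0173 -0.0407  0.0296]
```

View pics/s8.png

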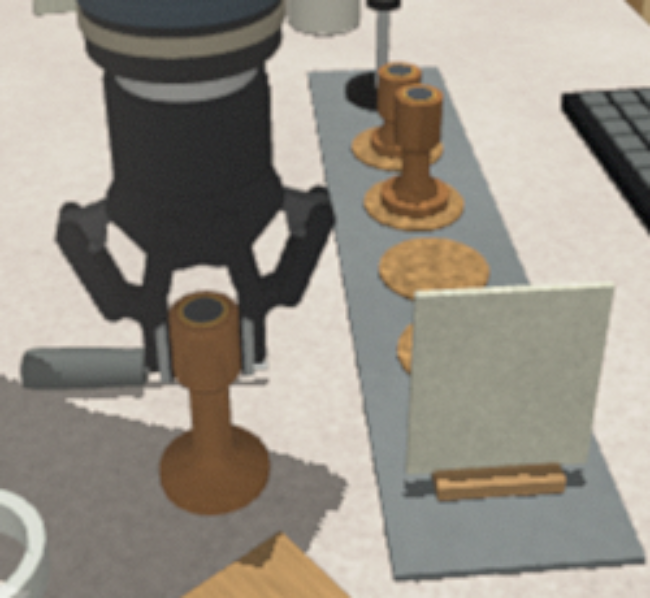

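Call:
arm_command:
  plan: "0 0 -0.5 0 0 0 220; 0 0 -2 0 0 0 220; 1 -1.5 -4 0 0 0 220; 3.2 -4 -4 0 0 0 220; 6 -7 -4 0 0 0 220; 9 -10 -4 0 0 0 220; 12 -12.7 -4 0 0 0 220; 14.8 -15.4 -4 0 0 0 220; 16.2 -16.8 -4 0 0 0 220; 16.25 -16.8 -4 0 0 0 220; 16.25 -16.8 -3 0 0 0 220; 16.25 -16.8 -1.7 0 0 0 220"

```text
time: 16.65
tcp_pos: [0.6111, -0.0682, 0.0915]
tool_rot: [3.141, -0.0, 0.0]
contact_force: [0.3, 0.1, -1.7]
finger_gap: 0.414
```

Call:
arm_command:
  plan: "0 0 0.2 0 0 0 220; 0 0 0.5 0 0 0 220; 0 0 0.7 0 0 0 220; 0 0 0.7 0 0 0 220; 0 0 0.7 0 0 0 220"

```text
time: 17.15
tcp_pos: [0.6117, -0.0676, 0.0854]
tool_rot: [3.142, 0.001, 0.001]
contact_force: [-0.6, 0.1, -2.1]
finger_gap: 0.412
```

```bash
python3 - <<'E'
from h import *; import cv2
delta((.612,-.0675,.0839))
E
```

```text
t 17.15 tcp [ 0.6117 -0.0676  0.0854] F [-0.5633  0.0663 -2.1004] gap 0.4124184305223857 -> cm [ 0.0326 -0.0099  0.1489] deg [ 0.0031 -0.0227  0.0251]
```

Call:
arm_command:
  plan: "0 0 0.05 0 0 0 220; 0 0 0.1 0 0 0 220; 0 0 0.12 0 0 0 220; 0 0 0.12 0 0 0 220"

```text
time: 17.55
tcp_pos: [0.6119, -0.0675, 0.0844]
tool_rot: [3.141, 0.001, 0.001]
contact_force: [-0.1, 0.3, 4.9]
finger_gap: 0.412
```

Call:
arm_command:
  plan: "0 0 0 0 0 0 140; 0 0 0 0 0 0 100; 0 0 0 0 0 0 50; 0 0 0 0 0 0 0; 0 0 0 0 0 0 0; 0 0 0 0 0 0 0; 0 0 -2 0 0 0 0; 0 0 -5 0 0 0 0; 0 0 -9 0 0 0 0; 0 0 -12 0 0 0 0; 0 0 -12 0 0 0 0; 0 0 -12 0 0 0 0"

```text
time: 18.75
tcp_pos: [0.6119, -0.0675, 0.2041]
tool_rot: [3.141, 0.001, 0.002]
contact_force: [-0.2, -1.3, -0.5]
finger_gap: 1.001
```

```bash
python3 - <<'E'
from h import *; import cv2
delta((.4357,.2264,.205))
s=manip.state()
cv2.imwrite("pics/w9.png",eyes.camera("wrist")[:,:,::-1])
np.save("s9.npy",s,allow_pickle=True)
E
```

```text
t 18.75 tcp [ 0.6119 -0.0675  0.2041] F [-0.1877 -1.3124 -0.4719] gap 1.0014430155080136 -> cm [-17.6025 -29.4014  -0.1094] deg [ 0.0081 -0.0591  0.0335]
```

View pics/w9.png

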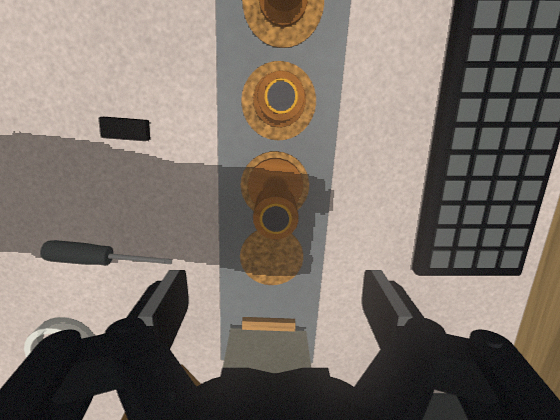

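Call:
arm_command:
  plan: "-2.2 -2 0 0 0 0 0; -4.4 -5 0 0 0 0 0; -7 -9 0 0 0 0 0; -9 -13 0 0 0 0 0; -11 -17 0 0 0 0 0; -13 -21 0 0 0 0 0; -15.5 -25 0 0 0 0 0; -17.6 -29.4 0 0 0 0 0; -17.6 -29.4 0 0 0 0 0; -17.6 -29.4 0 0 0 0 0; -17.6 -29.4 0 0 0 0 0; -17.6 -29.4 0 0 0 0 0"

```text
time: 20.0
tcp_pos: [0.4358, 0.2253, 0.2035]
tool_rot: [3.141, -0.002, -0.001]
contact_force: [0.3, 0.4, -0.4]
finger_gap: 1.002
```

```bash
python3 - <<'E'
from h import *; import cv2
delta((.4357,.2264,.096))
s=manip.state()
cv2.imwrite("pics/w10.png",eyes.camera("wrist")[:,:,::-1])
np.save("s10.npy",s,allow_pickle=True)
E
```

```text
t 20.0 tcp [0.4358 0.2253 0.2035] F [ 0.3362  0.4449 -0.378 ] gap 1.0018789071074874 -> cm [-0.0007 -0.1135 10.7466] deg [ 0.0282  0.0349 -0.0699]
```

View pics/w10.png

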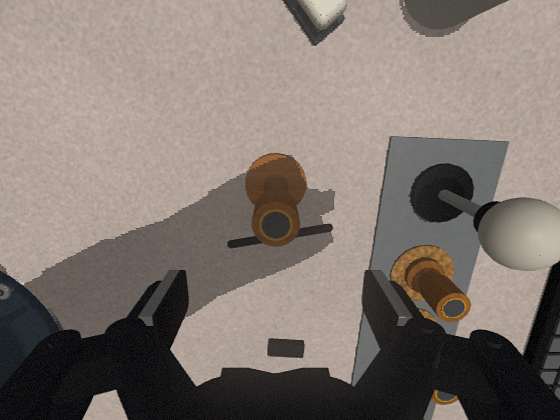

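Call:
arm_command:
  plan: "0 0.1 3 0 0 0 0; 0 0.1 6 0 0 0 0; 0 0.1 8.5 0 0 0 0; 0 0.1 10.1 0 0 0 0; 0 0.1 10.75 0 0 0 0; 0 0.1 10.75 0 0 0 0; 0 0.1 10.75 0 0 0 60; 0 0.1 10.75 0 0 0 80; 0 0.1 10.75 0 0 0 100; 0 0.1 10.75 0 0 0 120; 0 0.1 10.75 0 0 0 140; 0 0.1 10.75 0 0 0 150"

```text
time: 21.25
tcp_pos: [0.4356, 0.2255, 0.0966]
tool_rot: [-3.141, -0.001, -0.001]
contact_force: [1.2, 0.0, 1.0]
finger_gap: 0.412
```

Call:
arm_command:
  plan: "0 0 0 0 0 0 170; 0 0 0 0 0 0 190; 0 0 0 0 0 0 220; 0 0 0 0 0 0 220"

```text
time: 21.65
tcp_pos: [0.4357, 0.2255, 0.0966]
tool_rot: [-3.141, -0.001, -0.001]
contact_force: [1.5, -0.4, 5.3]
finger_gap: 0.406
```

```bash
python3 - <<'E'
from h import *; import cv2
delta((.435,-.157,.145))
delta((.608,-.157,.105))
E
```

```text
t 21.65 tcp [0.4357 0.2255 0.0966] F [ 1.4616 -0.3978  5.2816] gap 0.4057421838778989 -> cm [-0.0862 38.2521 -4.846 ] deg [-0.0151 -0.0345  0.0283]
t 21.65 tcp [0.4357 0.2255 0.0966] F [ 1.4616 -0.3978  5.2816] gap 0.4057421838778989 -> cm [17.2114 38.2617 -0.8355] deg [-0.0151 -0.0345  0.0283]
```

Call:
arm_command:
  plan: "0 0 -0.5 0 0 0 220; 0 0 -2 0 0 0 220; 0 0.5 -4 0 0 0 220; 0 2 -5 0 0 0 220; 0 5 -5 0 0 0 220; 0 8.5 -5 0 0 0 220; 0 12 -5 0 0 0 220; 0 15.5 -5 0 0 0 220; 0 19 -5 0 0 0 220; 0 22.5 -5 0 0 0 220; 0 26 -5 0 0 0 220; 0 29.5 -5 0 0 0 220"

```text
time: 22.85
tcp_pos: [0.4346, -0.0716, 0.1462]
tool_rot: [-3.142, -0.0, 0.001]
contact_force: [0.7, 0.0, -2.0]
finger_gap: 0.41
```

Call:
arm_command:
  plan: "0 3 0 0 0 0 220; 0 6 0 0 0 0 220; 0 8 0 0 0 0 220; 0 8.75 0 0 0 0 220; 1 8.75 0 0 0 0 220; 3.5 8.75 0 0 0 0 220; 7 8.75 0 0 0 0 220; 10.5 8.75 0 0 0 0 220; 14 8.75 0 0 0 0 220; 16.4 8.75 0 0 0 0 220; 17.2 8.75 0 0 0 0 220; 17.2 8.75 0 0 0 0 220"

```text
time: 24.05
tcp_pos: [0.6082, -0.156, 0.1456]
tool_rot: [-3.141, -0.003, 0.001]
contact_force: [-0.9, -0.6, -2.4]
finger_gap: 0.405
```

```bash
python3 - <<'E'
from h import *; import cv2
delta((.608,-.157,.105))
cv2.imwrite("pics/s11.png",eyes.camera("side")[:,:,::-1])
E
```

```text
t 24.05 tcp [ 0.6082 -0.156   0.1456] F [-0.9273 -0.5832 -2.3801] gap 0.40479015128584245 -> cm [-0.0124  0.1006  4.06  ] deg [-0.0236  0.0546  0.1029]
```

View pics/s11.png

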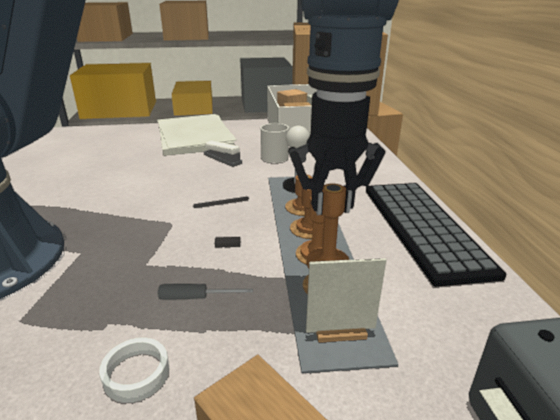

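Upright and over the last pad. Lower 3.9 cm.

Call:
arm_command:
  plan: "0 0.05 0.5 0 0 0 220; 0 0.05 1.5 0 0 0 220; 0 0.05 2.5 0 0 0 220; 0 0.05 3.3 0 0 0 220; 0 0.05 3.7 0 0 0 220; 0 0.05 3.9 0 0 0 220; 0 0.05 3.9 0 0 0 220; 0 0.05 3.9 0 0 0 220; 0 0.05 3.9 0 0 0 220"

```text
time: 25.0
tcp_pos: [0.6079, -0.1575, 0.1078]
tool_rot: [3.141, 0.001, 0.001]
contact_force: [0.1, -0.6, -2.3]
finger_gap: 0.412
```

Call:
arm_command:
  plan: "0 0 0.05 0 0 0 220; 0 0 0.1 0 0 0 220; 0 0 0.15 0 0 0 220; 0 0 0.2 0 0 0 220; 0 0 0.2 0 0 0 220; 0 0 0.2 0 0 0 220"

```text
time: 25.6
tcp_pos: [0.6077, -0.1575, 0.1057]
tool_rot: [3.141, 0.001, 0.001]
contact_force: [-0.3, -0.1, 2.7]
finger_gap: 0.409
```

Touching (2.7 N up, as with the others). Release and lift clear.

Call:
arm_command:
  plan: "0 0 0 0 0 0 140; 0 0 0 0 0 0 100; 0 0 0 0 0 0 50; 0 0 0 0 0 0 0; 0 0 0 0 0 0 0; 0 0 0 0 0 0 0; 0 0 -2 0 0 0 0; 0 0 -5 0 0 0 0; 0 0 -9 0 0 0 0; 0 0 -12 0 0 0 0; 0 0 -12 0 0 0 0"

```text
time: 26.7
tcp_pos: [0.6092, -0.1579, 0.2299]
tool_rot: [3.14, 0.001, 0.01]
contact_force: [1.4, -0.6, 0.1]
finger_gap: 1.002
```

Call:
arm_command:
  plan: "-3 0 0 0 0 0 0; -6 0 0 0 0 0 0; -10 0 0 0 0 0 0; -14 0 0 0 0 0 0; -18 0 0 0 0 0 0; -22 0 0 0 0 0 0; -24 0 0 0 0 0 0; -24 0 0 0 0 0 0; -24 0 0 0 0 0 0"

```text
time: 27.6
tcp_pos: [0.3677, -0.1577, 0.2253]
tool_rot: [3.141, 0.0, 0.001]
contact_force: [0.7, -0.5, 0.5]
finger_gap: 1.0
```

```bash
python3 - <<'E'
from h import *; import cv2
t=eyes.camera("top")[:,:,::-1]
cv2.imwrite("pics/t12.png",cv2.resize(t[140:230,145:420],None,fx=2.9,fy=2.9,interpolation=cv2.INTER_CUBIC))
s=eyes.camera("side")[:,:,::-1]
cv2.imwrite("pics/s12.png",cv2.resize(s[110:350,240:420],None,fx=2.5,fy=2.5,interpolation=cv2.INTER_CUBIC))
print(manip.state()["tcp_pos"])
E
```

```text
[ 0.3683 -0.1577  0.2252]
```

View pics/t12.png

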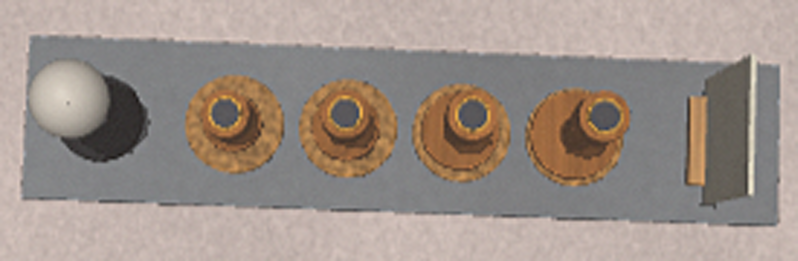

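View pics/s12.png

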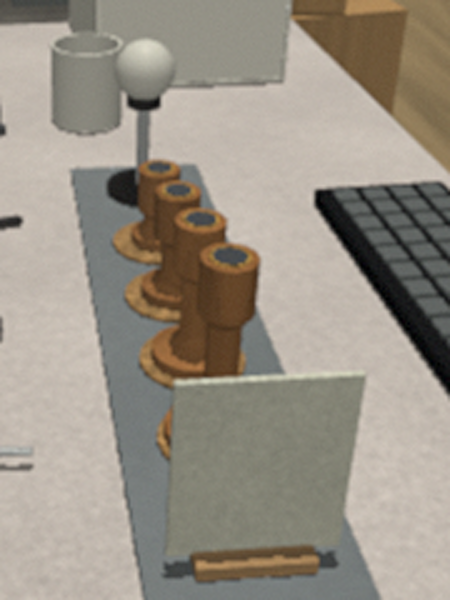

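```bash
python3 - <<'E'
from h import *
for k,u,v in [("A",226,114),("B",346,113),("C",472,116),("D",604,117)]:
    print(k,(ray("top",145+u/2.9,140+v/2.9,TOP[k]+.009)[:2]-PAD[k])*1000)
E
```

```text
A [-0.4487  0.0827]
B [1.1523 1.3387]
C [-0.2351  1.828 ]
D [-0.0403  1.7721]
```

All four are within 2 mm of their pad centres in the top camera, well inside the 13 mm limit. I'm handing in.

```bash
python3 -c "
from workcell import ticket
print(ticket.hand_in())"
```

```text
the job is handed in; nothing more can be done
None
```

I stood the four holders on the cork pads in order of height, with A nearest the lamp, then B, C and D farthest out. I gripped each by its barrel and lowered it until the wrist force showed contact (about 3–5 N) before releasing. The work took about 28 s, and I then moved the arm back clear.

- **Position:** the last top-camera picture puts every holder within 2 mm of its pad centre both along and across the row (limit 13 mm).
- **Upright:** all four look upright in the final side picture. I did not measure tilt or speed separately, and the reflector card partly hides D's foot there.
- **Camera disagreement:** the wrist and side cameras placed everything about 2–3 mm farther out in x than the top camera, and the wrist camera also about 1–3 mm farther in y. The shift was nearly the same for holders and pads, so I used corrected values throughout.

No check failed, and the hand-in gave no verdict.

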